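Tip the can out of the tilting cradle and set the cradle level

ROBOT

A 7-joint arm with a two-finger parallel gripper is mounted at the origin on the work surface. World frame = base frame: x ahead of the robot, y to its left, z up, the work surface at z = 0. Lengths are in m, angles in rad, forces in N, time in s.
With the tool pointing down it reaches from about 0.4 to 0.875 m from the base axis. Payload 19.3 kg.
Tool frame: the origin (TCP) lies between the finger pads; the fingertips stand bot.tcp_to_tips ahead of it and the grasp point (between the pads) lies 3 mm ahead of it (bot.tcp_to_tips is the distance from the TCP to the fingertips, in m); x points along the fingers, y is the direction in which the jaws open and shut, and the axes are right-handed (so a half turn about x gives the same grasp; the last joint's range is limited). The gripper opens to 85 mm and grips with 20 to 120 N. Pads are 22 mm wide; open, the fingers measure 114 mm over their backs; the gripper's body (76 mm by 85 mm) begins 54 mm behind the grasp point. The pads swing forward as they close: fully open they stand 13 mm farther back than shut.
Start: joints at [1.187, 0.521, -0.036, 1.599, 0.021, 1.021, -0.113], TCP at [0.193, -0.594, 0.224] pointing down, gripper open.
Joint ranges: [-2.91, 2.91], [-0.3, 2.13], [-1.5, 1.42], [0.17, 2.43], [-1.26, 4.41], [0.16, 1.93], [-2.52, 2.52]. Speed limits (rad/s): [1.89, 1.89, 2.39, 2.39, 3.01, 3.01, 3.01].

INTERFACE

Orientations are given as [roll, pitch, yaw] about the fixed x, y, z axes, in that order (R = Rz(yaw) Ry(pitch) Rx(roll)).
In Python, from workcell import bot, eyes gives the robot as it stands. The module is installed in compiled form; this text tells all that it offers.
- The arm moves only by the tool step_arm, never from a script. Its argument "targets" is a list that holds one entry, the list of rows, each a list of 7 numbers: the shift along the tool's x, y, z in cm, then the turn, a rotation vector about the tool's x, y, z in rad, then the opening, from 0 (shut) to 1 (fully open). A call has 1 to 10 rows; each row is the pose to reach, as a shift and turn from the pose measured when the call began, along the tool's axes at that moment; what a row does not reach only later rows make up. A row lasts 1/10 s, in which the tool goes at most 50 mm and 8.59 degrees, less where a joint would pass 70% of its speed; a pose out of reach is approached as far as the arm can. A call with a gripper value outside its range is refused whole. The fingers move at their own pace and stop on an object; "grip_force" is the grip in N (left out, the last holds). Time passes only in rows, so rows that repeat a pose let the fingers close. It gives the time, the measured TCP pose, the force and the opening at its end, in the units of the state.
- bot.observe(): the state, without advancing time (a new reading comes with each control period).
- eyes.grab_frame(name): name is "scene" or "top" or "wrist"; returns the picture (384x512x3 uint8, red, green, blue); there is no depth.
- eyes.get_calibration(name): a dict with "fx", "fy", "cx", "cy" (pixels), "camera_from_world" (4x4, takes a point from world to camera coordinates); the wrist camera has in their place "hand_eye" (4x4, takes a point from camera to tool coordinates, whose origin is the TCP and whose axes are the tool frame's). Camera axes: x right, y down, z forward; pixel columns grow to the right and rows downward; lengths in m; the calibration is good to about 2 mm. A picture is of the moment at which its call begins: read the wrist's pose just before it. get_calibration takes no time and is no camera call.
- bot.job_done(): hands the job in, once; it reports no verdict.
The state is a dict: "clock": time; "qpos": joint angles; "qd": joint speeds; "joint_efforts": joint torques, N m; "position": TCP position; "tool_rot": TCP orientation; "force": force on the tool from outside, world axes, zero at the start; "moment": the same for the moment, N m; "grip_width": finger opening in m.
Only numpy, scipy, OpenCV 4.12 (cv2) and the standard library are available. Lean on these libraries where they do the work, as an engineer would, in place of code of your own. Each camera call takes 0.05 s, during which the arm holds its last target.

TASK

Tip the plywood cradle until its underside is pressed, firmly but gently, on the steel angle gauge standing below it, and keep it pressed there for about a second after the can inside has rolled out into the catch bin. Then bring the cradle back fully level on its rests and let go. Move it smoothly, do not handle the can, do not shift the gauge, and leave everything else on the table alone.

Things in the scene. Friction and masses are not known exactly. Their poses are not given: they have to be found in the camera images.
- hinge (a point): Middle of the cradle's hinge line, fixed between two upright plywood cheeks of the screwed-down stand, 140 mm above the table. x axis = the hinge line; y points level from the hinge to the handle side; z up; it does not turn with the cradle. Stand: base plate 210 x 250 x 10 mm, cheeks 164 mm apart, tops 160 mm above the table.
- cradle (a joint): Tilt of the cradle (rad): 0 = level, on two rubber-topped posts on the handle side (cannot go lower); grows as the handle rises and the open outlet side (-y of the hinge) sinks; limit 0.95. The hinge is stiff: about 0.35 N m to turn (2 to 4 N at the handle), and stays where it is left. Starts level.
- handle (a point): Middle of the cradle's handle, a round aluminium bar 12 mm thick, 124 mm long, parallel to the hinge line, held by an arm at each end; free space all round its middle. With the cradle level it lies 165 mm to the +y side of the hinge line and 50 mm above it (190 mm above the table).
- outlet (a point): Middle of the cradle's open outlet edge, on the underside, 130 mm to the -y side of the hinge when level. The cradle (0.45 kg) is a plywood tray 136 mm wide along x, reaching from here to 110 mm beyond the hinge, floor 6 mm thick, clear side walls 42 mm high; its flat underside passes through the hinge line.
- can_mid (a point): Centre of the plain metal can, 66 mm in diameter, 100 mm long (its x), about 250 g (varies), lying in the cradle parallel to the hinge line between two strips 4 mm high, 35 mm to the -y side of the hinge. It rolls over the strip and out of the outlet by itself once the cradle is tilted to about 0.5 to 0.55 rad. Not to be touched.
- gauge: Loose steel angle gauge, 3 kg, on the stand's base plate under the outlet half of the cradle, 62 to 82 mm from the hinge: base 190 x 50 x 12 mm, a web, and on top a round bar 20 mm thick, 200 mm long along x, its axis 65 mm above the origin (centre of the underside). The cradle meets it at about 0.55 to 0.72 rad. Rigid: force climbs steeply at contact; press with 5 to 20 N, over 90 N is ramming.
- bin: White catch bin screwed to the table beyond the outlet, 180 (x) x 170 (y) mm outside, walls 6 mm thick: 30 mm high next to the stand (+y), 60 mm at the sides, 90 mm at the far end. Floor 6 mm thick. Origin at the centre of its underside.
- spare_can_mid (a point): Centre of a standing spare can, 66 mm in diameter, 100 mm high. Bystander.
- bowl: Blue bowl, 170 mm across, 60 mm high; origin under its centre. Bystander.
- mug: White mug, 80 mm across, 95 mm high; origin under its centre. Bystander.
- jar: Glass jar with steel lid, 68 mm across, 95 mm high; origin under its centre. Bystander.
- spatula: Wooden-handled spatula lying flat, 200 mm long along its x. Bystander.
- plate: White plate, 200 mm across, 20 mm high; origin under its centre. Bystander.
Not all that is in view belongs to the job. Leave any green look-alike of the bin alone.

How it is judged:
By the outcome, as a careful person would: the job done as asked, in the order asked, and still so for the second after the job is handed in, with the robot touching nothing.
It also fails if it takes over 69 s, if anything falls off the work surface, if the arm or the gripper's body presses on something with over 40 N, if the wrist force passes 120 N, or if a joint passes its speed limit or range.

## Working session

There is one attempt and no reset: what is moved stays moved. The work goes in short steps, Python scripts to look and compute and a tool call to move; the robot and the scene stay as the last step left them, time stands still between calls to the robot, and variables do not carry over. Pictures are saved under pics/ and viewed, and the job is handed in when it is done.

Besides the shell and the picture viewer there is one more tool, called after "Emit:" as a command line: name --argument value ..., lists and objects as JSON in quotes. step_arm: Moves the arm, as the interface text tells. Its arguments: {"type":"object","properties":{"targets":{"type":"array","items":{"type":"array","items":{"type":"array","items":{"type":"number"}}}},"grip_force":{"type":"number"}},"required":["targets"]}

```bash
mkdir -p pics; python3 - <<'E'
from workcell import bot, eyes
import cv2
print(bot.observe(), bot.tcp_to_tips)
for n in ("scene","top","wrist"):
    im=eyes.grab_frame(n); cv2.imwrite(f"pics/{n}0.png",cv2.cvtColor(im,cv2.COLOR_RGB2BGR))
    print(n,eyes.get_calibration(n))
E
```

```text
{'clock': 0.0, 'qpos': array([ 1.18677095,  0.52198947, -0.03632853,  1.59998556,  0.02120556,
        1.02108215, -0.11280863]), 'qd': array([ 3.14466111e-04, -8.21507590e-05, -1.63064119e-03, -6.02487384e-06,
        3.98266933e-04, -1.39076786e-03,  3.45562546e-04]), 'joint_efforts': array([ 5.66900526e-04, -9.27112055e+01,  1.98031873e+00, -3.69948292e+01,
        1.80010172e-02,  8.08879850e-03, -7.27949259e-05]), 'position': array([ 0.19280062, -0.59417378,  0.22324905]), 'tool_rot': array([-1.49646654,  1.56971697,  1.95893636]), 'force': array([ 0.35997607, -0.1910045 , -0.87973026]), 'moment': array([-0.05803653, -0.03108747, -0.01174144]), 'grip_width': 0.08575351945566448} 0.022
scene {'fx': 391.2224187748701, 'fy': 391.2224187748701, 'cx': 256.28227066290526, 'cy': 188.29709511618606, 'camera_from_world': array([[-0.66976492,  0.74226364,  0.02143942,  0.34340337],
       [ 0.51983702,  0.48928947, -0.70026087, -0.1399105 ],
       [-0.53026826, -0.45786516, -0.71356504,  1.73397084],
       [ 0.        ,  0.        ,  0.        ,  1.        ]])}
top {'fx': 392.59195549754827, 'fy': 392.59195549754827, 'cx': 254.81594461650838, 'cy': 196.90025303676651, 'camera_from_world': array([[-0.02257909, -0.99944075, -0.02466504, -0.01307201],
       [-0.98938322,  0.02588113, -0.14300704,  0.49556349],
       [ 0.14356542,  0.02117421, -0.98941428,  1.21875328],
       [ 0.        ,  0.        ,  0.        ,  1.        ]])}
wrist {'fx': 274.7485012917192, 'fy': 274.7485012917192, 'cx': 259.92326440723855, 'cy': 186.66901465142448, 'hand_eye': array([[-8.58133246e-04, -2.67247787e-01,  9.63627461e-01,
        -1.50131849e-01],
       [ 9.99999365e-01, -9.32857619e-04,  6.31809067e-04,
        -1.50853725e-03],
       [ 7.30077644e-04,  9.63627392e-01,  2.67248418e-01,
        -6.85430822e-02],
       [ 0.00000000e+00,  0.00000000e+00,  0.00000000e+00,
         1.00000000e+00]])}
```

View pics/scene0.png

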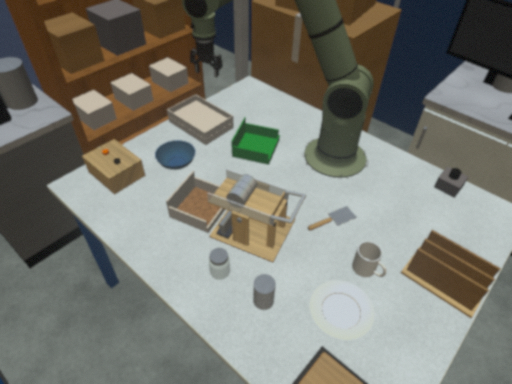

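View pics/top0.png

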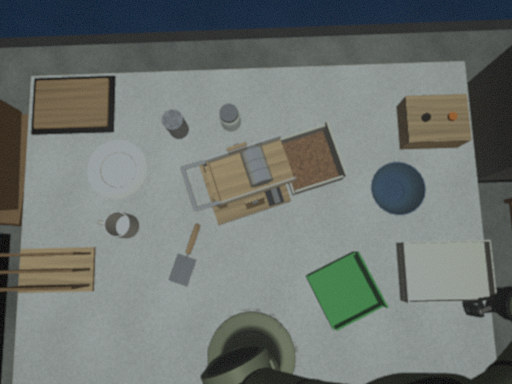

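View pics/wrist0.png

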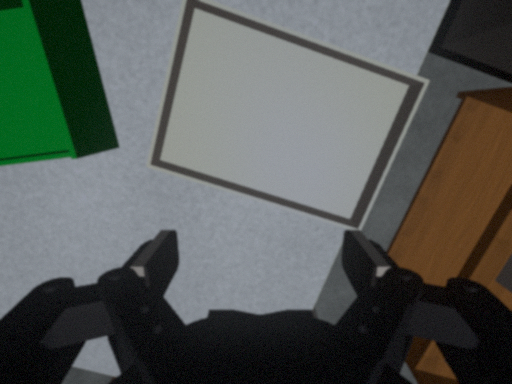

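The top view shows the cradle at about (250,172). Its handle side faces left, near (195,185), and the brown-floored white bin is at (312,160). The green tray at (345,290) is the look-alike. Next I'll crop closer.

```bash
python3 - <<'E'
import cv2
t=cv2.imread("pics/top0.png"); c=t[125:235,170:350]; cv2.imwrite("pics/topc.png",cv2.resize(c,None,fx=4.4,fy=4.4,interpolation=cv2.INTER_CUBIC))
t=cv2.imread("pics/scene0.png"); c=t[160:265,160:310]; cv2.imwrite("pics/scenec.png",cv2.resize(c,None,fx=5,fy=5,interpolation=cv2.INTER_CUBIC))
E
```

```text
(no output)
```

View pics/topc.png

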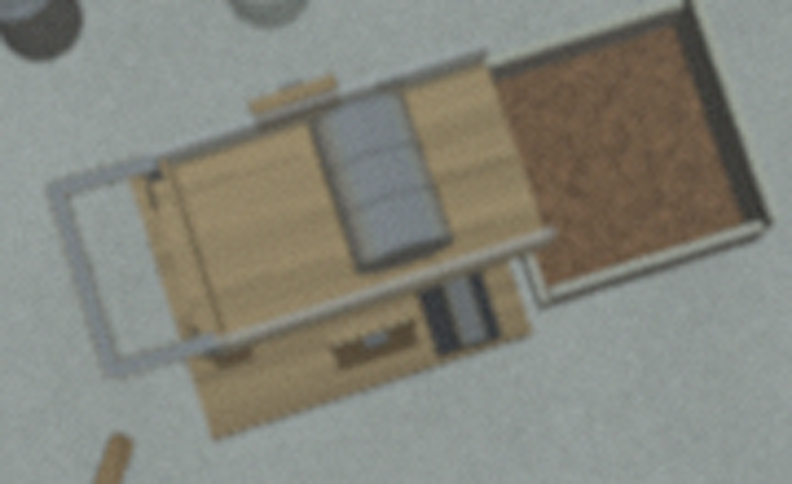

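View pics/scenec.png

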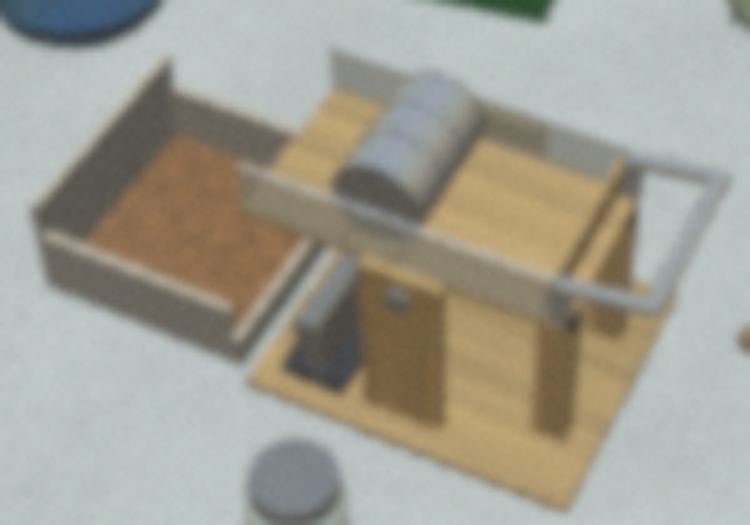

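```bash
cat > h.py <<'E'
import numpy as np
from workcell import bot, eyes
from scipy.spatial.transform import Rotation as Rn
from scipy.optimize import least_squares
def proj(n,P):
    c=eyes.get_calibration(n);P=np.atleast_2d(P)
    q=P@c["camera_from_world"][:3,:3].T+c["camera_from_world"][:3,3]
    return np.c_[c["fx"]*q[:,0]/q[:,2]+c["cx"],c["fy"]*q[:,1]/q[:,2]+c["cy"]]
def wpose(s): 
    return Rn.from_euler('xyz',s["tool_rot"]).as_matrix(), s["position"]
E
python3 - <<'E'
from h import *
T=lambda a:np.array([a[0]/4.4+170,a[1]/4.4+125]); S=lambda a:np.array([a[0]/5+160,a[1]/5+160])
# hinge-frame pts (mm)
obs=[("top",(0,165,50),T((88,279))),("scene",(0,165,50),S((690,242))),
("top",(68,-130,46),T((485,52))),("top",(-68,-130,46),T((552,233))),
("scene",(68,-130,46),S((333,52))),("scene",(-68,-130,46),S((240,165))),
("top",(57,165,50),T((62,190))),("top",(-57,165,50),T((113,368)))]
def f(v):
    r=[]
    R=Rn.from_euler('z',v[2]).as_matrix()
    for n,p,px in obs:
        r+=list(proj(n,R@(np.array(p)/1000)+[v[0],v[1],.14])[0]-px)
    return np.array(r)
s=least_squares(f,[.55,.1,.27],loss='soft_l1')
print(s.x); print(f(s.x).reshape(-1,2).round(1))
R=Rn.from_euler('z',s.x[2]).as_matrix()
for p in [(0,165,50),(0,-130,0),(0,-35,40)]: print(p,R@(np.array(p)/1000)+[s.x[0],s.x[1],.14])
E
```

```text
[ 0.54893679 -0.0019222   0.29871736]
[[ -0.8   0.5]
 [ -2.   -0.5]
 [  0.3  -2.3]
 [  0.7   0.7]
 [-20.8  23. ]
 [ 17.1 -24.4]
 [ -0.7   1.9]
 [ -0.5  -0.7]]
(0, 165, 50) [0.50037818 0.15577073 0.19      ]
(0, -130, 0) [ 0.58719509 -0.12616512  0.14      ]
(0, -35, 40) [ 0.55923711 -0.03537222  0.18      ]
```

```bash
python3 - <<'E'
from h import *
T=lambda a:np.array([a[0]/4.4+170,a[1]/4.4+125]); S=lambda a:np.array([a[0]/5+160,a[1]/5+160])
obs=[("top",(0,165,50),T((88,279))),("scene",(0,165,50),S((690,242))),
("top",(68,-130,46),T((485,52))),("top",(-68,-130,46),T((552,233))),
("scene",(-68,-130,46),S((333,52))),("scene",(68,-130,46),S((240,165))),
("top",(57,165,50),T((62,190))),("top",(-57,165,50),T((113,368)))]
def f(v):
    r=[]
    R=Rn.from_euler('z',v[2]).as_matrix()
    for n,p,px in obs:
        r+=list(proj(n,R@(np.array(p)/1000)+[v[0],v[1],.14])[0]-px)
    return np.array(r)
s=least_squares(f,[.55,.1,.27],loss='soft_l1')
print(s.x); print(f(s.x).reshape(-1,2).round(1))
R=Rn.from_euler('z',s.x[2]).as_matrix()
for p in [(0,165,50),(0,-130,0),(0,-35,40)]: print(p,R@(np.array(p)/1000)+[s.x[0],s.x[1],.14])
print(bot.observe()['position'],wpose(bot.observe())[0])
E
```

```text
[ 0.54750876 -0.00080772  0.29101827]
[[-1.3  0.5]
 [-1.6 -0.3]
 [ 0.2 -1.6]
 [ 0.3  1.6]
 [-0.7 -2. ]
 [-1.6  0.1]
 [-1.1  1.9]
 [-1.2 -0.6]]
(0, 165, 50) [0.50016567 0.15725439 0.19      ]
(0, -130, 0) [ 0.58480938 -0.12534151  0.14      ]
(0, -35, 40) [ 0.55755124 -0.03433605  0.18      ]
[ 0.19281437 -0.59426754  0.22338287] [[-3.09097644e-04  3.08646674e-01 -9.51176711e-01]
 [ 7.63506011e-04 -9.51176406e-01 -3.08646823e-01]
 [-9.99999661e-01 -8.21631142e-04  5.83527951e-05]]
```

Emit:
step_arm --targets '[[[-1,-0.5,-1,0,0,0,1],[-3,-2,-4,0,0,0,0.7],[-5,-3.5,-7.5,0,0,0,0.5],[-7,-5,-11,0,0,0,0.5],[-9,-6.5,-14.5,0,0,0,0.5],[-11,-8,-18,0,0,0,0.5],[-12.5,-10,-21.5,0,0,0,0.5],[-14,-12,-25,0,0,0,0.5],[-15,-14,-28.5,0,0,0,0.5],[-15,-16.5,-32,0,0,0,0.5]]]' --grip_force 40

```text
clock: 1.15
position: [0.4477, -0.3369, 0.3756]
tool_rot: [2.457, 1.569, -0.371]
force: [0.4, -0.3, -0.6]
grip_width: 0.0426
```

Emit:
step_arm --targets '[[[0,-3.5,-2,0,0,0,0.5],[0,-7.5,-3.5,0,0,0,0.5],[0,-11.5,-5,0,0,0,0.5],[0,-15.5,-7,0,0,0,0.5],[0,-19.5,-9,0,0,0,0.5],[1,-23.5,-11,0,0,0,0.5],[2,-27.5,-12.5,0,0,0,0.5],[3,-31.5,-14,0,0,0,0.5],[4,-35,-15.5,0,0,0,0.5],[5,-38,-17,0,0,0,0.5]]]'

```text
clock: 2.15
position: [0.4915, 0.0796, 0.3258]
tool_rot: [2.531, 1.568, -0.296]
force: [1.0, -0.3, 0.7]
grip_width: 0.0424
```

Emit:
step_arm --targets '[[[0.5,-2,-1,0,0,0,0.5],[1,-4,-2,0,0,0,0.5],[1.5,-5.5,-2.7,0,0,0,0.5],[2,-6.5,-3,0,0,0,0.5],[2,-7,-3.2,0,0,0,0.5],[2,-7,-3.2,0,0,0,0.5]]]'

```text
clock: 2.75
position: [0.5001, 0.1564, 0.306]
tool_rot: [2.521, 1.568, -0.304]
force: [0.1, 0.0, -0.8]
grip_width: 0.0426
```

```bash
python3 - <<'E'
from h import *
import cv2
s=bot.observe(); R,p=wpose(s); print(s["clock"],p,R,s["force"],s["qpos"])
im=eyes.grab_frame("wrist"); cv2.imwrite("pics/w1.png",cv2.cvtColor(im,cv2.COLOR_RGB2BGR))
c=eyes.get_calibration("wrist");H=c["hand_eye"]
for dx in (-.055,0,.055):
    P=np.array([.5002,.1573,.19])+dx*np.array([.958,.287,0])
    q=H[:3,:3].T@(R.T@(P-p)-H[:3,3]); print(c["fx"]*q[0]/q[2]+c["cx"],c["fy"]*q[1]/q[2]+c["cy"],q[2])
E
```

```text
2.75 [0.5001126  0.15642137 0.30604099] [[ 2.83025413e-03  3.10679187e-01 -9.50510617e-01]
 [-8.89165734e-04 -9.50513266e-01 -3.10682701e-01]
 [-9.99995600e-01  1.72447247e-03 -2.41394881e-03]] [ 0.08114479  0.04791781 -0.75431474] [-0.0483845   0.30397022 -0.46923152  1.74252536  0.15267658  1.12871819
 -1.81929101]
258.9683845954674 232.1192055992839 0.2893556907869246
260.24309276442426 181.51254291542705 0.27479150178947054
261.6604845778464 125.24125577727881 0.26022731279201666
```

View pics/w1.png

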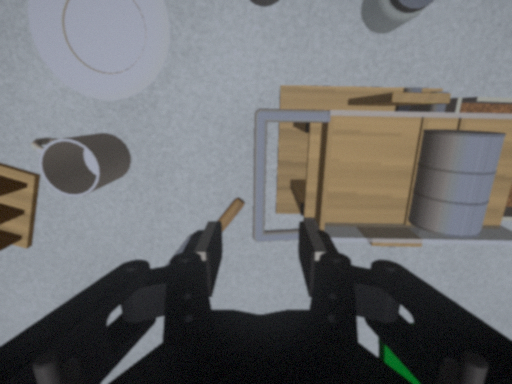

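The wrist view shows the handle bar as a vertical strip at column 260, rows 110 to 241. The fit predicted column 260, so they match. The can sits at (460,182), and nothing is under the bar. I'll descend and grip.

Emit:
step_arm --targets '[[[0.5,0,0,0.005,0,0,0.5],[2,0,0,0.01,0,0,0.5],[4,0,0,0.015,0,0,0.5],[6,0,0,0.02,0,0,0.5],[8,0,0,0.02,0,0,0.5],[9.5,0,0,0.02,0,0,0.5],[10.5,0,0,0.02,0,0,0.5],[11,0,0,0.02,0,0,0.5],[11.3,0,0,0.02,0,0,0.5],[11.3,0,0,0.02,0,0,0.5]]]'

```text
clock: 3.8
position: [0.5007, 0.1556, 0.1932]
tool_rot: [2.542, 1.567, -0.305]
force: [-0.4, -0.8, 0.3]
grip_width: 0.0428
```

```bash
python3 - <<'E'
from h import *
import cv2
s=bot.observe(); R,p=wpose(s); print(s["clock"],p,R,s["force"],s["qpos"])
im=eyes.grab_frame("wrist"); cv2.imwrite("pics/w2.png",cv2.cvtColor(im,cv2.COLOR_RGB2BGR))
E
```

```text
3.8 [0.50072914 0.15560846 0.19323039] [[ 0.00321065  0.29070812 -0.9568064 ]
 [-0.00101075 -0.9568099  -0.29071258]
 [-0.99999434  0.00190047 -0.00277815]] [-0.42906172 -0.7813201   0.34991854] [-0.08152881  0.42684906 -0.43912616  1.88186403  0.23347394  0.88034262
 -1.91128886]
```

View pics/w2.png

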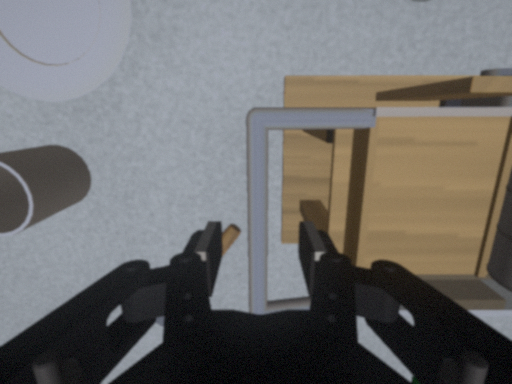

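The bar runs vertically at column 258, centred between the pads at about columns 210 and 308. I'll close on it.

Emit:
step_arm --targets '[[[0,0,0,0,0,0,0.35],[0,0,0,0,0,0,0.25],[0,0,0,0,0,0,0.15],[0,0,0,0,0,0,0.05],[0,0,0,0,0,0,0],[0,0,0,0,0,0,0],[0,0,0,0,0,0,0]]]' --grip_force 40

```text
clock: 4.55
position: [0.5008, 0.1557, 0.1935]
tool_rot: [2.596, 1.567, -0.251]
force: [-0.1, -0.5, 0.1]
grip_width: -0.0001
```

```bash
python3 - <<'E'
from h import *
s=bot.observe(); R,p=wpose(s); print(s["clock"],p,R,s["force"],s["moment"],s["grip_width"])
# arc plan: world/tool displacement of handle with tilt
r=np.hypot(165,50);a=np.arctan2(50,165)
for t in np.arange(0,.75,.05):
    print(round(t,2),"x %.2f y %.2f"%(-(r*np.sin(a+t)-50)/10, -(r*np.cos(a+t)-165)/10))
E
```

```text
4.55 [0.50082039 0.1556901  0.19348818] [[ 3.54523449e-03  2.90744504e-01 -9.56794160e-01]
 [-9.08577735e-04 -9.56798841e-01 -2.90749293e-01]
 [-9.99993303e-01  1.90009629e-03 -3.12791227e-03]] [-0.10253488 -0.48104622  0.05956175] [ 0.02190858  0.01869686 -0.0183747 ] -8.845659712457153e-05
0.0 x -0.00 y -0.00
0.05 x -0.82 y 0.27
0.1 x -1.62 y 0.58
0.15 x -2.41 y 0.93
0.2 x -3.18 y 1.32
0.25 x -3.93 y 1.75
0.3 x -4.65 y 2.21
0.35 x -5.35 y 2.71
0.4 x -6.03 y 3.25
0.45 x -6.68 y 3.82
0.5 x -7.30 y 4.42
0.55 x -7.89 y 5.05
0.6 x -8.44 y 5.71
0.65 x -8.97 y 6.39
0.7 x -9.45 y 7.10
```

The fingers shut fully, so the bar isn't between the pads. I'll look before moving.

```bash
python3 - <<'E'
from h import *
import cv2
for n in ("wrist","scene","top"):
    im=eyes.grab_frame(n); im=cv2.cvtColor(im,cv2.COLOR_RGB2BGR)
    if n=="scene": im=cv2.resize(im[120:270,180:330],None,fx=4,fy=4,interpolation=cv2.INTER_CUBIC)
    if n=="top": im=cv2.resize(im[125:235,150:300],None,fx=4,fy=4,interpolation=cv2.INTER_CUBIC)
    cv2.imwrite(f"pics/{n}3.png",im)
s=bot.observe();R,p=wpose(s)
print(proj("scene",[p,p+R[:,0]*.022]),proj("top",[p]))
E
```

```text
[[295.95429848 207.29159062]
 [295.30138807 211.79560727]] [[189.02902968 188.50212342]]
```

View pics/wrist3.png

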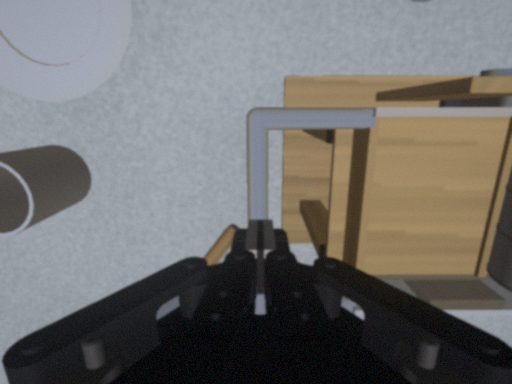

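View pics/scene3.png

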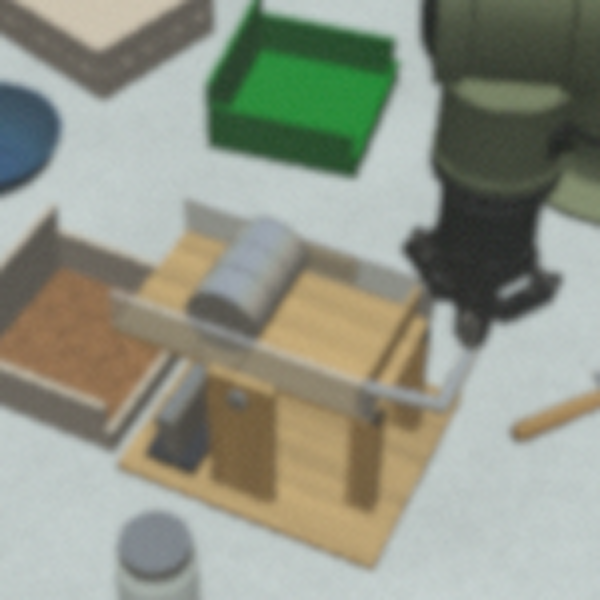

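View pics/top3.png

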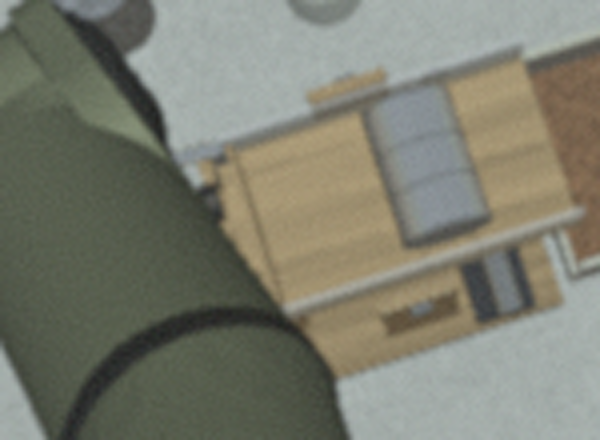

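```bash
python3 - <<'E'
from h import *
c=eyes.get_calibration("wrist");H=c["hand_eye"]
def pw(t):
    q=H[:3,:3].T@(np.array(t)-H[:3,3]); return (c["fx"]*q[0]/q[2]+c["cx"],c["fy"]*q[1]/q[2]+c["cy"])
for x in (-.03,0,.003,.022,.035):
    print(x,[tuple(np.round(pw((x,0,z)),0)) for z in (-.06,-.011,0,.011,.06)], pw((x,.006,0))[0]-pw((x,-.006,0))[0])
E
python3 - <<'E'
import cv2
a=cv2.imread('pics/wrist3.png')[90:330,180:340];b=cv2.imread('pics/w2.png')[90:330,180:340]
cv2.imwrite('pics/wc.png',cv2.resize(cv2.hconcat([a,b]),None,fx=2.4,fy=2.4,interpolation=cv2.INTER_CUBIC))
E
```

```text
-0.03 [(np.float64(263.0), np.float64(131.0)), (np.float64(263.0), np.float64(236.0)), (np.float64(263.0), np.float64(256.0)), (np.float64(263.0), np.float64(276.0)), (np.float64(263.0), np.float64(355.0))] 24.590288462078405
0 [(np.float64(263.0), np.float64(127.0)), (np.float64(262.0), np.float64(213.0)), (np.float64(262.0), np.float64(230.0)), (np.float64(262.0), np.float64(247.0)), (np.float64(262.0), np.float64(315.0))] 20.228679547026104
0.003 [(np.float64(262.0), np.float64(127.0)), (np.float64(262.0), np.float64(211.0)), (np.float64(262.0), np.float64(228.0)), (np.float64(262.0), np.float64(245.0)), (np.float64(262.0), np.float64(312.0))] 19.876134174744493
0.022 [(np.float64(262.0), np.float64(125.0)), (np.float64(262.0), np.float64(201.0)), (np.float64(262.0), np.float64(217.0)), (np.float64(262.0), np.float64(232.0)), (np.float64(262.0), np.float64(293.0))] 17.900342420229578
0.035 [(np.float64(262.0), np.float64(124.0)), (np.float64(262.0), np.float64(195.0)), (np.float64(262.0), np.float64(210.0)), (np.float64(262.0), np.float64(224.0)), (np.float64(262.0), np.float64(283.0))] 16.760398859153753
```

View pics/wc.png

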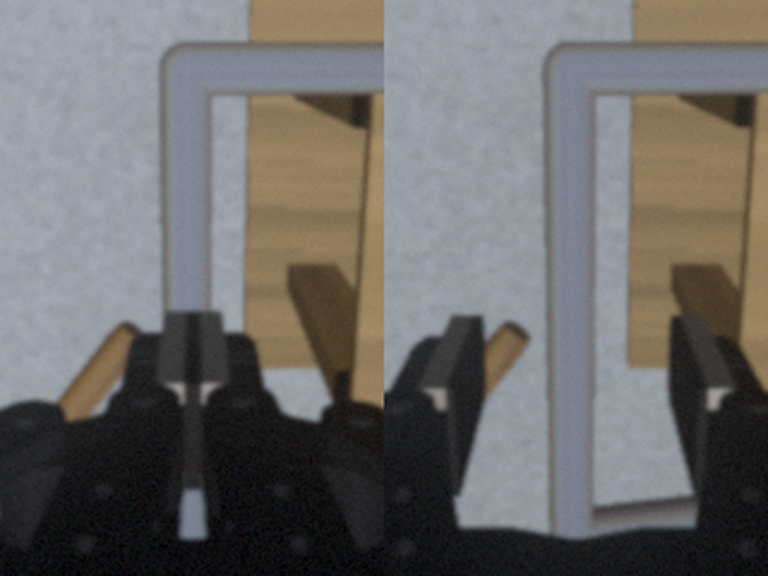

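```bash
python3 - <<'E'
import cv2,numpy as np
for f,rows in (("w1",(140,180,210)),("w2",(150,180,210,250))):
    g=cv2.cvtColor(cv2.imread(f"pics/{f}.png"),cv2.COLOR_BGR2GRAY).astype(int)
    for r in rows: print(f,r,g[r-3:r+4,242:284].mean(0).round().astype(int).tolist())
E
```

```text
w1 140 [154, 153, 153, 151, 152, 150, 151, 152, 152, 151, 149, 138, 122, 118, 126, 130, 130, 131, 131, 130, 129, 127, 124, 121, 127, 138, 149, 152, 153, 151, 152, 152, 152, 153, 151, 144, 132, 124, 124, 126, 126, 125]
w1 180 [153, 152, 152, 151, 152, 152, 152, 152, 152, 151, 146, 131, 119, 122, 128, 131, 129, 129, 129, 129, 126, 125, 124, 129, 142, 153, 155, 154, 155, 155, 154, 152, 151, 143, 129, 117, 118, 121, 122, 120, 121, 119]
w1 210 [145, 150, 153, 154, 154, 154, 150, 152, 151, 149, 135, 120, 118, 125, 130, 130, 129, 129, 130, 127, 126, 123, 126, 140, 151, 154, 154, 154, 153, 155, 154, 153, 147, 132, 120, 120, 123, 121, 121, 121, 120, 120]
w2 150 [151, 152, 151, 145, 125, 110, 111, 119, 128, 132, 134, 133, 129, 129, 130, 131, 131, 130, 129, 128, 129, 126, 125, 121, 117, 119, 134, 148, 153, 155, 156, 156, 155, 154, 153, 153, 154, 155, 155, 150, 136, 127]
w2 180 [155, 155, 153, 149, 136, 117, 110, 116, 124, 131, 134, 131, 130, 130, 129, 131, 132, 131, 129, 129, 128, 127, 126, 122, 118, 123, 139, 151, 155, 155, 155, 155, 158, 160, 159, 158, 158, 159, 155, 142, 121, 110]
w2 210 [154, 152, 151, 150, 145, 127, 112, 114, 123, 129, 133, 132, 130, 130, 130, 130, 131, 130, 130, 129, 128, 127, 124, 120, 118, 126, 141, 154, 156, 156, 156, 157, 157, 157, 156, 156, 157, 156, 148, 128, 111, 111]
w2 250 [156, 155, 154, 153, 148, 134, 114, 108, 116, 126, 131, 132, 131, 128, 129, 130, 130, 130, 128, 129, 127, 126, 124, 118, 115, 121, 137, 149, 153, 153, 151, 151, 152, 153, 155, 157, 157, 157, 157, 157, 157, 155]
```

From pixel widths alone, the tips are about 12 mm above the bar: the 42.6 mm pad gap spans 79 px and the 12 mm bar spans 20.7 px. The scene view agrees. So the real tips stand roughly 30 mm further back than the stated 22 mm suggests. I'll open, go 28 mm lower, and check before closing.

Emit:
step_arm --targets '[[[0,0,0,0,0,0,0.3],[0,0,0,0,0,0,0.5],[0,0,0,0,0,0,0.5],[0,0,0,0,0,0,0.5],[0.5,0,0,0,0,0,0.5],[1,0,0,0,0,0,0.5],[1.6,0,0,0,0,0,0.5],[2.2,0,0,0,0,0,0.5],[2.7,0,0,0,0,0,0.5],[2.8,0,0,0,0,0,0.5]]]'

```text
clock: 5.7
position: [0.5006, 0.1555, 0.1647]
tool_rot: [2.416, 1.568, -0.431]
force: [0.6, 0.6, 1.0]
grip_width: 0.043
```

```bash
python3 - <<'E'
from h import *
import cv2
s=bot.observe(); R,p=wpose(s); print(s["clock"],p,s["force"],s["grip_width"])
a=cv2.cvtColor(eyes.grab_frame("wrist"),cv2.COLOR_RGB2BGR)
b=cv2.cvtColor(eyes.grab_frame("scene"),cv2.COLOR_RGB2BGR)
b=cv2.resize(b[170:250,260:340],(384,384),interpolation=cv2.INTER_CUBIC)
cv2.imwrite("pics/w4.png",cv2.resize(cv2.hconcat([a[:,100:500],b]),None,fx=1,fy=1))
E
```

```text
5.7 [0.50064168 0.15553143 0.16471835] [0.60343877 0.57361833 0.99410463] 0.04297896182300554
```

View pics/w4.png

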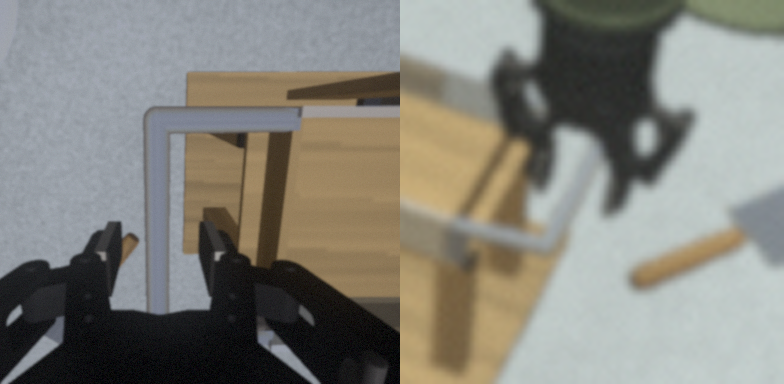

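The scene view now shows the fingers on both sides of the bar, with the tips below it. I'll close.

Emit:
step_arm --targets '[[[0,0,0,0,0,0,0.35],[0,0,0,0,0,0,0.25],[0,0,0,0,0,0,0.15],[0,0,0,0,0,0,0.08],[0,0,0,0,0,0,0.08],[0,0,0,0,0,0,0.08]]]' --grip_force 40

```text
clock: 6.4
position: [0.5006, 0.1571, 0.1656]
tool_rot: [3.046, 1.567, 0.201]
force: [-3.8, 7.9, 2.5]
grip_width: 0.0105
```

```bash
python3 - <<'E'
from h import *
import cv2
s=bot.observe(); R,p=wpose(s); print(s["clock"],p,R,s["force"],s["moment"],s["grip_width"])
a=cv2.cvtColor(eyes.grab_frame("wrist"),cv2.COLOR_RGB2BGR)
b=cv2.cvtColor(eyes.grab_frame("scene"),cv2.COLOR_RGB2BGR)
b=cv2.resize(b[170:250,260:340],(384,384),interpolation=cv2.INTER_CUBIC)
cv2.imwrite("pics/w5.png",cv2.resize(cv2.hconcat([a[:,100:500],b]),None,fx=1,fy=1))
E
```

```text
6.4 [0.50055463 0.15706526 0.16561251] [[ 3.31026454e-03  2.91824454e-01 -9.56466168e-01]
 [ 6.74599055e-04 -9.56471842e-01 -2.91823850e-01]
 [-9.99994294e-01  3.20782970e-04 -3.36303932e-03]] [-3.78190469  7.89424759  2.45335386] [1.56755375 0.75719324 0.06284312] 0.010517815429659093
```

View pics/w5.png

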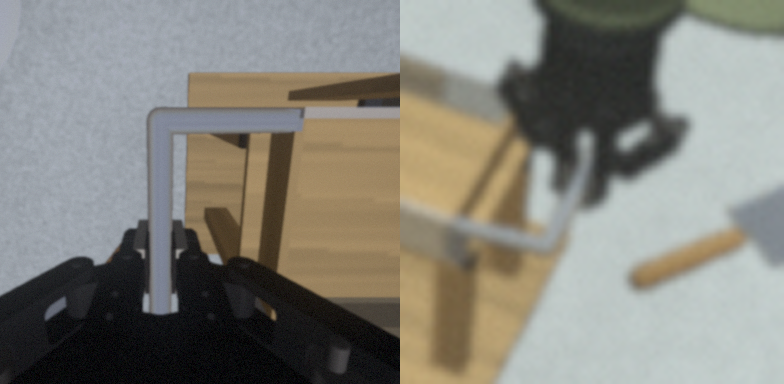

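Grip width is 10.5 mm with the bar held in the jaws. I'll start lifting along the arc, with the tool kept upright and the bar turning in the pads.

Emit:
step_arm --targets '[[[-0.08,0.02,0,0,0,0,0.08],[-0.25,0.08,0,0,0,0,0.08],[-0.49,0.16,0,0,0,0,0.08],[-0.82,0.27,0,0,0,0,0.08],[-1.22,0.42,0,0,0,0,0.08],[-1.62,0.58,0,0,0,0,0.08]]]'

```text
clock: 7.1
position: [0.5022, 0.1516, 0.1822]
tool_rot: [3.134, 1.567, 0.288]
force: [-0.6, 3.2, -2.4]
grip_width: 0.0105
```

```bash
python3 - <<'E'
from h import *
import cv2
s=bot.observe(); R,p=wpose(s); print(s["clock"],p,s["force"],s["moment"],s["grip_width"])
print(s["tool_rot"],R[:,0])
b=cv2.cvtColor(eyes.grab_frame("scene"),cv2.COLOR_RGB2BGR)
b=cv2.resize(b[150:270,160:320],None,fx=4,fy=4,interpolation=cv2.INTER_CUBIC)
cv2.imwrite("pics/s6.png",b)
E
```

```text
7.1 [0.50219706 0.1516022  0.18222337] [-0.55723336  3.20065437 -2.41826351] [ 0.98960177  0.22176862 -0.01798396] 0.010502509736040772
[3.13381492 1.56730969 0.28847075] [ 3.34256485e-03  9.91899809e-04 -9.99993922e-01]
```

View pics/s6.png

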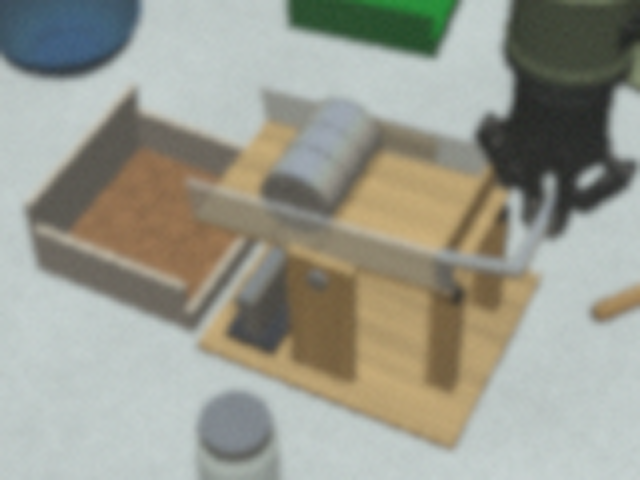

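Emit:
step_arm --targets '[[[-0.3,0.12,0,0,0,0,0.08],[-0.7,0.31,0,0,0,0,0.08],[-1.13,0.51,0,0,0,0,0.08],[-1.56,0.74,0,0,0,0,0.08],[-1.94,0.95,0,0,0,0,0.08],[-2.31,1.17,0,0,0,0,0.08],[-2.67,1.4,0,0,0,0,0.08],[-3.03,1.63,0,0,0,0,0.08],[-3.38,1.88,0,0,0,0,0.08],[-3.73,2.13,0,0,0,0,0.08]]]'

```text
clock: 8.15
position: [0.5084, 0.1315, 0.2206]
tool_rot: [-3.01, 1.567, 0.428]
force: [-1.3, 5.8, 1.4]
grip_width: 0.0104
```

```bash
python3 - <<'E'
from h import *
import cv2
s=bot.observe(); R,p=wpose(s); print(s["clock"],p,s["force"],s["moment"],s["grip_width"])
print(R[:,0])
hy=np.array([-.287,.958,0]); d=p-np.array([.50055,.15706,.1656]); print(d@hy,d[2], np.arctan2(.05+d[2],.165+d@hy)-np.arctan2(.05,.165), np.hypot(.05+d[2],.165+d@hy))
b=cv2.cvtColor(eyes.grab_frame("scene"),cv2.COLOR_RGB2BGR)
b=cv2.resize(b[150:270,160:320],None,fx=4,fy=4,interpolation=cv2.INTER_CUBIC)
cv2.imwrite("pics/s7.png",b)
E
```

```text
8.15 [0.5083852  0.13147194 0.22061368] [-1.2774342   5.81670025  1.41975503] [1.48909748 0.45389896 0.02119604] 0.010390371811905469
[ 0.00385228  0.00175798 -0.99999103]
-0.026762060444509683 0.055013684915003636 0.35541965176069773 0.1736018489301743
```

View pics/s7.png

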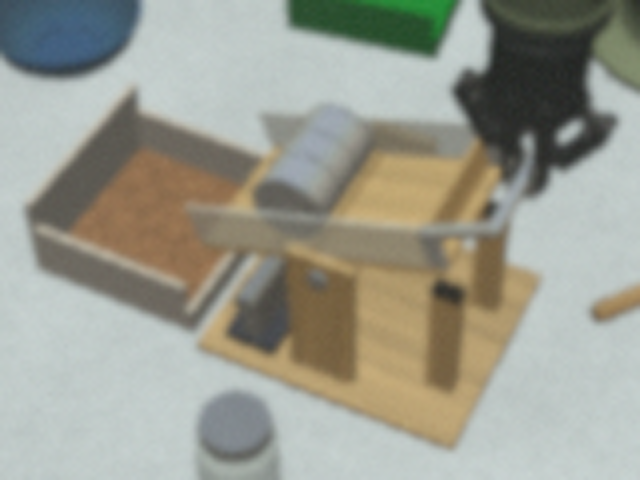

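Emit:
step_arm --targets '[[[-0.22,0.12,0,0,0,0,0.08],[-0.44,0.26,0,0,0,0,0.08],[-0.66,0.42,0,0,0,0,0.08],[-0.86,0.59,0,0,0,0,0.08],[-1.05,0.76,0,0,0,0,0.08],[-1.25,0.93,0,0,0,0,0.08],[-1.43,1.11,0,0,0,0,0.08],[-1.55,1.22,0,0,0,0,0.08],[-1.62,1.29,0,0,0,0,0.08]]]'

```text
clock: 9.1
position: [0.5123, 0.1185, 0.2373]
tool_rot: [-3.086, 1.566, 0.351]
force: [3.7, -1.7, -7.3]
grip_width: 0.0105
```

```bash
cat > st.py <<'E'
from h import *
import cv2,sys
s=bot.observe(); R,p=wpose(s); print(s["clock"],p.round(4),s["force"].round(2),s["moment"].round(2),s["grip_width"].round(4))
hy=np.array([-.287,.958,0]); d=p-np.array([.50055,.15706,.1656])
a=np.arctan2(.05+d[2],.165+d@hy); f=s["force"];fy=f@hy
print("tilt",(a-np.arctan2(.05,.165)).round(4),"r",np.hypot(.05+d[2],.165+d@hy).round(4),"Ftan",(-np.sin(a)*fy+np.cos(a)*f[2]).round(2),"Frad",(np.cos(a)*fy+np.sin(a)*f[2]).round(2))
if len(sys.argv)>1:
    b=cv2.cvtColor(eyes.grab_frame("scene"),cv2.COLOR_RGB2BGR)
    b=cv2.resize(b[150:270,160:320],None,fx=4,fy=4,interpolation=cv2.INTER_CUBIC)
    cv2.imwrite(f"pics/{sys.argv[1]}.png",b)
E
python3 st.py s8
```

```text
Traceback (most recent call last):
  File "st.py", line 3, in <module>
    s=bot.observe(); R,p=wpose(s); print(s["clock"],p.round(4),s["force"].round(2),s["moment"].round(2),s["grip_width"].round(4))
                                                                                                        ^^^^^^^^^^^^^^^^^^^^^
AttributeError: 'float' object has no attribute 'round'
```

```bash
sed -i 's/s\["grip_width"\].round(4)/round(s["grip_width"],4)/' st.py; python3 st.py s8
```

```text
9.1 [0.5123 0.1185 0.2373] [ 3.65 -1.7  -7.32] [-0.01 -0.66 -0.09] 0.0105
tilt 0.4791 r 0.1743 Ftan -3.37 Frad -7.03
```

View pics/s8.png

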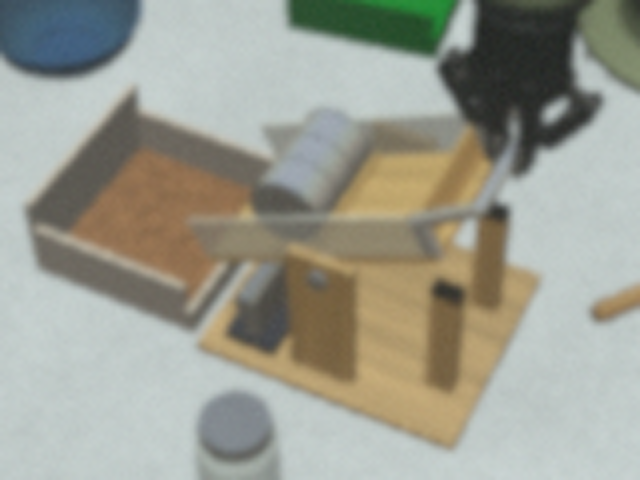

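Emit:
step_arm --targets '[[[-0.06,0.12,0,0,0,0,0.08],[-0.15,0.22,0,0,0,0,0.08],[-0.24,0.3,0,0,0,0,0.08],[-0.33,0.4,0,0,0,0,0.08],[-0.42,0.49,0,0,0,0,0.08],[-0.5,0.58,0,0,0,0,0.08],[-0.58,0.66,0,0,0,0,0.08],[-0.64,0.72,0,0,0,0,0.08]]]'

```text
clock: 9.95
position: [0.5143, 0.1122, 0.2441]
tool_rot: [-2.966, 1.566, 0.472]
force: [-0.9, 5.9, 0.0]
grip_width: 0.0103
```

```bash
python3 st.py s9
```

```text
9.95 [0.5143 0.1122 0.2441] [-0.93  5.91  0.02] [1.47 0.45 0.01] 0.0103
tilt 0.5335 r 0.1745 Ftan -4.36 Frad 4.03
```

View pics/s9.png

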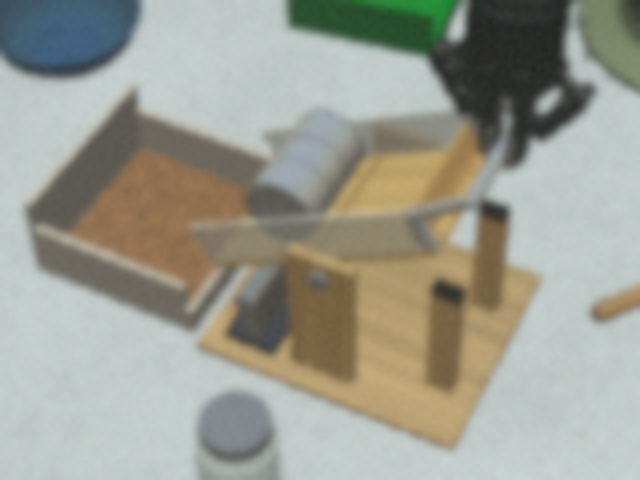

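Emit:
step_arm --targets '[[[-0.05,0.03,0,0,0,0,0.08],[-0.09,0.06,0,0,0,0,0.08],[-0.13,0.1,0,0,0,0,0.08],[-0.17,0.14,0,0,0,0,0.08],[-0.21,0.18,0,0,0,0,0.08],[-0.24,0.21,0,0,0,0,0.08],[-0.24,0.21,0,0,0,0,0.08]]]'

```text
clock: 10.7
position: [0.515, 0.1099, 0.2465]
tool_rot: [-2.996, 1.566, 0.442]
force: [1.0, 1.6, -2.9]
grip_width: 0.0103
```

```bash
python3 st.py s10
```

```text
10.7 [0.515  0.1099 0.2465] [ 0.97  1.58 -2.9 ] [ 0.45 -0.09 -0.04] 0.0103
tilt 0.5529 r 0.1747 Ftan -2.84 Frad -1.35
```

View pics/s10.png

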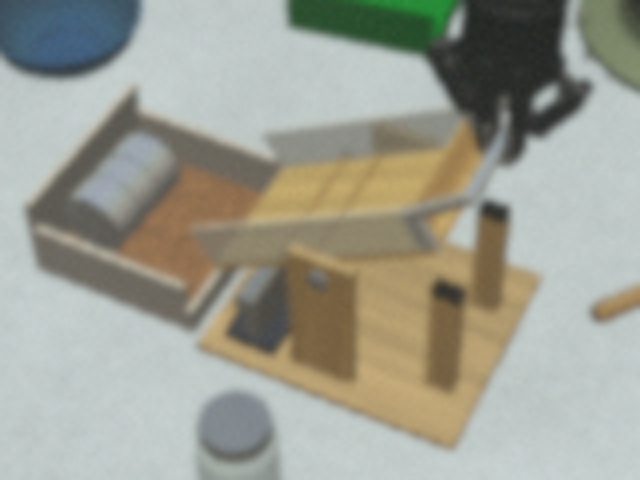

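The can is lying in the bin at crop (125,190). The force is still only hinge friction, so there's no contact yet. I'll estimate the contact angle from the gauge bar's end in the first top view.

```bash
python3 - <<'E'
from h import *
c=eyes.get_calibration("top");M=c["camera_from_world"]
def bp(u,v,z):
    d=M[:3,:3].T@np.array([(u-c["cx"])/c["fx"],(v-c["cy"])/c["fy"],1]); o=-M[:3,:3].T@M[:3,3]
    return o+d*(z-o[2])/d[2]
h=np.array([.5475,-.0008,0]);yw=.291
ex=np.array([np.cos(yw),np.sin(yw),0]);ey=np.array([-np.sin(yw),np.cos(yw),0])
for px in ((480,346),(458,280),(470,312),(440,350),(497,338)):
    P=bp(px[0]/4.4+170,px[1]/4.4+125,.085 if px[0] in(480,458,470) else .012+.01); print(px,P.round(3),((P-h)@ex*1e3).round(1),((P-h)@ey*1e3).round(1))
for y in range(62,84,4):
    D=np.hypot(y,65); print(y, np.arctan2(65,y)-np.arcsin(10/D))
E
```

```text
(480, 346) [ 0.465 -0.1    0.085] -107.3 -71.3
(458, 280) [ 0.512 -0.086  0.085] -58.4 -71.4
(470, 312) [ 0.489 -0.094  0.085] -82.5 -72.3
(440, 350) [ 0.471 -0.073  0.022] -94.1 -47.3
(497, 338) [ 0.479 -0.115  0.022] -98.7 -89.7
62 0.6974602406447133
66 0.669601855392571
70 0.6435011087932845
74 0.6190355885362215
78 0.5960884398100247
82 0.5745492240246483
```

Emit:
step_arm --targets '[[[-0.05,0.05,0,0,0,0,0.08],[-0.11,0.12,0,0,0,0,0.08],[-0.18,0.2,0,0,0,0,0.08],[-0.25,0.28,0,0,0,0,0.08],[-0.32,0.36,0,0,0,0,0.08],[-0.38,0.43,0,0,0,0,0.08],[-0.43,0.49,0,0,0,0,0.08],[-0.46,0.53,0,0,0,0,0.08]]]'

```text
clock: 11.55
position: [0.5165, 0.1049, 0.2513]
tool_rot: [-2.974, 1.566, 0.464]
force: [0.0, 3.1, -1.1]
grip_width: 0.0107
```

```bash
python3 st.py
```

```text
11.55 [0.5165 0.1049 0.2513] [ 0.    3.12 -1.13] [0.98 0.14 0.04] 0.0107
tilt 0.5931 r 0.175 Ftan -3.03 Frad 1.01
```

Emit:
step_arm --targets '[[[-0.03,0.03,0,0,0,0,0.08],[-0.06,0.07,0,0,0,0,0.08],[-0.09,0.11,0,0,0,0,0.08],[-0.12,0.15,0,0,0,0,0.08],[-0.15,0.19,0,0,0,0,0.08],[-0.15,0.19,0,0,0,0,0.08]]]'

```text
clock: 12.15
position: [0.5171, 0.1031, 0.2528]
tool_rot: [-2.971, 1.566, 0.467]
force: [-0.2, 2.2, -1.0]
grip_width: 0.0102
```

```bash
python3 st.py
```

```text
12.15 [0.5171 0.1031 0.2528] [-0.17  2.23 -1.  ] [ 0.86  0.18 -0.02] 0.0102
tilt 0.6071 r 0.175 Ftan -2.33 Frad 0.57
```

Emit:
step_arm --targets '[[[-0.03,0.03,0,0,0,0,0.08],[-0.05,0.06,0,0,0,0,0.08],[-0.08,0.1,0,0,0,0,0.08],[-0.1,0.13,0,0,0,0,0.08],[-0.12,0.16,0,0,0,0,0.08],[-0.12,0.16,0,0,0,0,0.08]]]'

```text
clock: 12.75
position: [0.5175, 0.1016, 0.2541]
tool_rot: [-2.956, 1.566, 0.482]
force: [-0.1, 3.3, -0.7]
grip_width: 0.0103
```

```bash
python3 st.py
```

```text
12.75 [0.5175 0.1016 0.2541] [-0.14  3.3  -0.71] [1.11 0.21 0.08] 0.0103
tilt 0.6185 r 0.175 Ftan -2.97 Frad 1.4
```

Emit:
step_arm --targets '[[[-0.03,0.03,0,0,0,0,0.08],[-0.05,0.06,0,0,0,0,0.08],[-0.07,0.09,0,0,0,0,0.08],[-0.1,0.12,0,0,0,0,0.08],[-0.11,0.14,0,0,0,0,0.08],[-0.11,0.14,0,0,0,0,0.08]]]'

```text
clock: 13.35
position: [0.5179, 0.1003, 0.2553]
tool_rot: [-2.966, 1.566, 0.472]
force: [-2.2, 3.7, 1.8]
grip_width: 0.0105
```

```bash
python3 st.py
```

```text
13.35 [0.5179 0.1003 0.2553] [-2.23  3.72  1.75] [0.95 0.41 0.03] 0.0105
tilt 0.6291 r 0.1752 Ftan -2.29 Frad 3.93
```

Emit:
step_arm --targets '[[[-0.03,0.02,0,0,0,0,0.08],[-0.06,0.05,0,0,0,0,0.08],[-0.09,0.08,0,0,0,0,0.08],[-0.11,0.11,0,0,0,0,0.08],[-0.11,0.12,0,0,0,0,0.08],[-0.11,0.12,0,0,0,0,0.08]]]'

```text
clock: 13.95
position: [0.5183, 0.0991, 0.2564]
tool_rot: [-2.983, 1.566, 0.455]
force: [0.7, 2.0, -2.4]
grip_width: 0.0102
```

```bash
python3 st.py s11
```

```text
13.95 [0.5183 0.0991 0.2564] [ 0.7   1.97 -2.45] [ 0.62 -0.02  0.05] 0.0102
tilt 0.6388 r 0.1752 Ftan -2.81 Frad -0.96
```

View pics/s11.png

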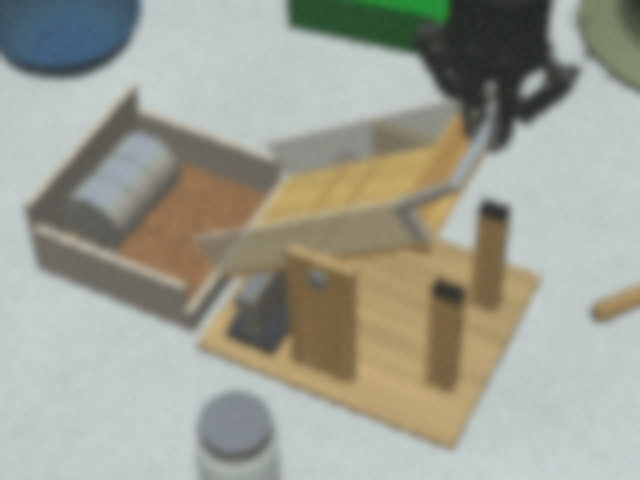

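Emit:
step_arm --targets '[[[-0.02,0.03,0,0,0,0,0.08],[-0.04,0.06,0,0,0,0,0.08],[-0.06,0.09,0,0,0,0,0.08],[-0.08,0.11,0,0,0,0,0.08],[-0.1,0.13,0,0,0,0,0.08],[-0.1,0.13,0,0,0,0,0.08]]]'

```text
clock: 14.6
position: [0.5187, 0.0978, 0.2574]
tool_rot: [-2.999, 1.566, 0.438]
force: [0.4, 2.7, -2.2]
grip_width: 0.0104
```

```bash
python3 st.py
```

```text
14.6 [0.5187 0.0978 0.2574] [ 0.4   2.73 -2.2 ] [ 0.76  0.03 -0.02] 0.0104
tilt 0.6485 r 0.1753 Ftan -3.31 Frad -0.32
```

Emit:
step_arm --targets '[[[-0.02,0.03,0,0,0,0,0.08],[-0.04,0.06,0,0,0,0,0.08],[-0.06,0.09,0,0,0,0,0.08],[-0.08,0.11,0,0,0,0,0.08],[-0.09,0.13,0,0,0,0,0.08],[-0.09,0.13,0,0,0,0,0.08]]]'

```text
clock: 15.2
position: [0.5191, 0.0965, 0.2584]
tool_rot: [-2.996, 1.566, 0.442]
force: [-0.3, 3.7, -2.0]
grip_width: 0.01
```

```bash
python3 st.py
```

```text
15.2 [0.5191 0.0965 0.2584] [-0.33  3.69 -2.01] [ 1.09  0.16 -0.02] 0.01
tilt 0.6576 r 0.1753 Ftan -4.13 Frad 0.47
```

Emit:
step_arm --targets '[[[-0.02,0.02,0,0,0,0,0.08],[-0.04,0.05,0,0,0,0,0.08],[-0.06,0.08,0,0,0,0,0.08],[-0.06,0.08,0,0,0,0,0.08],[-0.06,0.08,0,0,0,0,0.08]]]'

```text
clock: 15.7
position: [0.5191, 0.0962, 0.2588]
tool_rot: [-2.881, 1.566, 0.557]
force: [-0.3, 6.5, -4.9]
grip_width: 0.0103
```

```bash
python3 st.py
```

```text
15.7 [0.5191 0.0962 0.2588] [-0.27  6.45 -4.9 ] [ 1.42  0.1  -0.01] 0.0103
tilt 0.6606 r 0.1755 Ftan -7.94 Frad -0.38
```

Contact: tangential force rose from 3 to 8 N and motion stalled, which gives about 9 N at the gauge. I'll hold that while keeping the pressing offset.

Emit:
step_arm --targets '[[[-0.03,0.04,0,0,0,0,0.08],[-0.03,0.04,0,0,0,0,0.08],[-0.03,0.04,0,0,0,0,0.08],[-0.03,0.05,0,0,0,0,0.08],[-0.03,0.05,0,0,0,0,0.08],[-0.03,0.05,0,0,0,0,0.08],[-0.03,0.05,0,0,0,0,0.08]]]'

```text
clock: 16.4
position: [0.5191, 0.0961, 0.2589]
tool_rot: [-2.759, 1.566, 0.679]
force: [-0.1, 7.2, -7.0]
grip_width: 0.0106
```

```bash
python3 st.py s12
```

```text
16.4 [0.5191 0.0961 0.2589] [-0.08  7.19 -7.05] [ 1.53 -0.11 -0.04] 0.0106
tilt 0.661 r 0.1755 Ftan -9.71 Frad -1.76
```

View pics/s12.png

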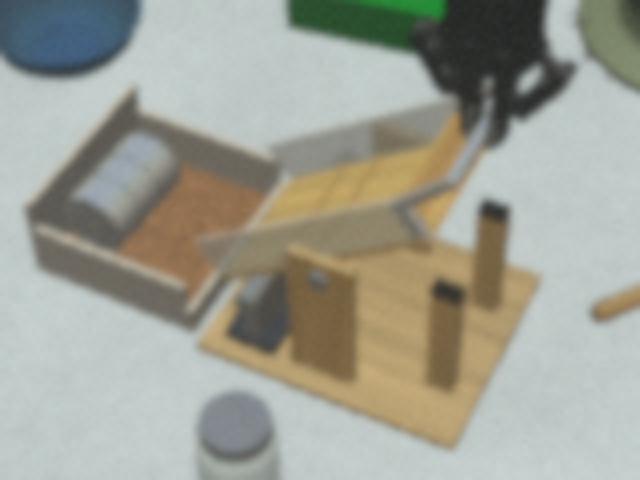

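Emit:
step_arm --targets '[[[-0.03,0.05,0,0,0,0,0.08],[-0.03,0.05,0,0,0,0,0.08],[-0.03,0.05,0,0,0,0,0.08],[-0.03,0.05,0,0,0,0,0.08],[-0.03,0.05,0,0,0,0,0.08],[-0.03,0.05,0,0,0,0,0.08],[-0.03,0.05,0,0,0,0,0.08],[-0.03,0.05,0,0,0,0,0.08]]]'

```text
clock: 17.25
position: [0.5191, 0.0962, 0.2589]
tool_rot: [-2.637, 1.566, 0.802]
force: [0.6, 7.5, -7.3]
grip_width: 0.0102
```

```bash
python3 st.py
```

```text
17.25 [0.5191 0.0962 0.2589] [ 0.6   7.53 -7.35] [ 1.56 -0.25 -0.06] 0.0102
tilt 0.6612 r 0.1755 Ftan -9.99 Frad -1.93
```

Pressed for about 1.7 s, with the can already in the bin. Next I'll work out the return arc from the recorded poses.

```bash
cat > arc.py <<'E'
from h import *
hy=np.array([-.287,.958,0]);P0=np.array([.50055,.15706,.1656])
D=np.array([[.50055,.15706,.1656,-3.8,7.9,2.5],[.5022,.1516,.1822,-.6,3.2,-2.4],[.5084,.1315,.2206,-1.3,5.8,1.4],[.5123,.1185,.2373,3.7,-1.7,-7.3],[.5143,.1122,.2441,-.9,5.9,0],[.515,.1099,.2465,1,1.6,-2.9],[.5165,.1049,.2513,0,3.1,-1.1],[.5183,.0991,.2564,.7,2,-2.4],[.5191,.0962,.2589,.6,7.5,-7.3]])
d=D[:,:3]-P0; Y=.165+d@hy; Z=.05+d[:,2]
FY=D[:,3:]@hy; FZ=D[:,5]
def f(v):
    y=Y-v[0];z=Z-v[1];r=np.hypot(y,z); fr=(FY*y+FZ*z)/r
    return np.r_[(r+v[2]*fr-.1724)*1e3, v[2]*1e3/1]
s=least_squares(f,[0,0,1e-4]); v=s.x
if __name__=="__main__":
    print(v,f(v).round(2))
    R,p=wpose(bot.observe()); dd=p-P0; y=.165+dd@hy-v[0]; z=.05+dd[2]-v[1]; a=np.arctan2(z,y); a0=np.arctan2(.05,.165)
    print("tilt",a-a0,"r",np.hypot(y,z), "hy in tool",R.T@np.array([-np.sin(.291),np.cos(.291),0]),"ex",R.T@np.array([np.cos(.291),np.sin(.291),0]),R.T@[0,0,1])
    for t in np.arange(a-a0,-.03,-.025):
        w=(.1724*np.cos(a0+t)-y)*hy/np.linalg.norm(hy)+(.1724*np.sin(a0+t)-z)*np.array([0,0,1])
        print(round(t,3),(R.T@w*100).round(2))
    for t in (.1,0.05,.025,0):
        w=(.1724*np.cos(a0+t)-y)*hy/np.linalg.norm(hy)+(.1724*np.sin(a0+t)-z)*np.array([0,0,1]); print(t,(R.T@w*100).round(2),p+w)
E
python3 arc.py
```

```text
[-1.62941925e-03  4.66449442e-03 -7.64541645e-06] [ 0.22  0.02 -0.29 -0.15 -0.2  -0.07  0.02  0.15  0.32 -0.01]
tilt 0.6378672882443683 r 0.17268805313411545 hy in tool [ 0.00255255 -0.99997527 -0.0065531 ] ex [ 0.00455056  0.00656467 -0.9999681 ] [-0.99998639 -0.00252265 -0.00456721]
0.638 [0.02 0.02 0.  ]
0.613 [ 0.29 -0.32 -0.  ]
0.588 [ 0.56 -0.66 -0.  ]
0.563 [ 0.83 -0.99 -0.  ]
0.538 [ 1.12 -1.31 -0.  ]
0.513 [ 1.42 -1.62 -0.  ]
0.488 [ 1.72 -1.93 -0.  ]
0.463 [ 2.03 -2.23 -0.01]
0.438 [ 2.35 -2.52 -0.01]
0.413 [ 2.67 -2.81 -0.01]
0.388 [ 3.   -3.08 -0.01]
0.363 [ 3.34 -3.35 -0.01]
0.338 [ 3.69 -3.6  -0.01]
0.313 [ 4.04 -3.85 -0.01]
0.288 [ 4.4  -4.09 -0.01]
0.263 [ 4.76 -4.33 -0.01]
0.238 [ 5.13 -4.55 -0.01]
0.213 [ 5.5  -4.76 -0.01]
0.188 [ 5.88 -4.97 -0.01]
0.163 [ 6.27 -5.16 -0.  ]
0.138 [ 6.66 -5.34 -0.  ]
0.113 [ 7.05 -5.52 -0.  ]
0.088 [ 7.45 -5.68 -0.  ]
0.063 [ 7.85 -5.84 -0.  ]
0.038 [ 8.26 -5.98 -0.  ]
0.013 [ 8.67 -6.12 -0.  ]
-0.012 [ 9.08 -6.24  0.  ]
0.1 [ 7.26 -5.6  -0.  ] [0.50299545 0.15001564 0.18648361]
0.05 [ 8.06 -5.91 -0.  ] [0.50210276 0.15299545 0.1784454 ]
0.025 [ 8.47 -6.05 -0.  ] [0.50169993 0.15434006 0.17437049]
0 [ 8.88 -6.18  0.  ] [0.50132647 0.15558668 0.17026177]
```

Emit:
step_arm --targets '[[[0.1,-0.1,0,0,0,0,0.08],[0.29,-0.32,0,0,0,0,0.08],[0.56,-0.66,0,0,0,0,0.08],[0.83,-0.99,0,0,0,0,0.08],[1.12,-1.31,0,0,0,0,0.08],[1.42,-1.62,0,0,0,0,0.08],[1.72,-1.93,0,0,0,0,0.08],[2.03,-2.23,0,0,0,0,0.08],[2.35,-2.52,0,0,0,0,0.08],[2.67,-2.81,0,0,0,0,0.08]]]'

```text
clock: 18.25
position: [0.5111, 0.1229, 0.2326]
tool_rot: [-2.808, 1.566, 0.631]
force: [-3.0, 0.2, 5.7]
grip_width: 0.0104
```

```bash
python3 st.py; python3 arc.py
```

```text
18.25 [0.5111 0.1229 0.2326] [-2.97  0.16  5.65] [-0.2   0.47  0.05] 0.0104
tilt 0.4417 r 0.1743 Ftan 3.51 Frad 4.54
[-1.62941925e-03  4.66449442e-03 -7.64541645e-06] [ 0.22  0.02 -0.29 -0.15 -0.2  -0.07  0.02  0.15  0.32 -0.01]
tilt 0.4153406397996901 r 0.17245088114578258 hy in tool [ 0.00173964 -0.99997831 -0.00635272] ex [ 0.0049253   0.00636123 -0.99996764] [-0.99998636 -0.0017083  -0.00493626]
0.415 [0. 0. 0.]
0.39 [ 0.33 -0.27 -0.  ]
0.365 [ 0.67 -0.54 -0.  ]
0.34 [ 1.02 -0.8  -0.  ]
0.315 [ 1.37 -1.05  0.  ]
0.29 [ 1.72 -1.29  0.  ]
0.265 [ 2.09 -1.52  0.  ]
0.24 [ 2.46 -1.75  0.  ]
0.215 [ 2.83 -1.96  0.  ]
0.19 [ 3.21 -2.17  0.  ]
0.165 [ 3.59 -2.36  0.  ]
0.14 [ 3.98 -2.55  0.  ]
0.115 [ 4.37 -2.72  0.  ]
0.09 [ 4.77 -2.89  0.01]
0.065 [ 5.17 -3.05  0.01]
0.04 [ 5.58 -3.19  0.01]
0.015 [ 5.99 -3.33  0.01]
-0.01 [ 6.4  -3.45  0.01]
0.1 [ 4.62 -2.83  0.  ] [0.5029744  0.1500074  0.18648361]
0.05 [ 5.42 -3.14  0.01] [0.5020817 0.1529872 0.1784454]
0.025 [ 5.83 -3.28  0.01] [0.50167888 0.15433182 0.17437049]
0 [ 6.24 -3.41  0.01] [0.50130541 0.15557844 0.17026177]
```

Emit:
step_arm --targets '[[[0.32,-0.3,0,0,0,0,0.08],[0.66,-0.57,0,0,0,0,0.08],[1.01,-0.83,0,0,0,0,0.08],[1.36,-1.08,0,0,0,0,0.08],[1.71,-1.32,0,0,0,0,0.08],[2.08,-1.55,0,0,0,0,0.08],[2.45,-1.78,0,0,0,0,0.08],[2.82,-1.99,0,0,0,0,0.08],[3.2,-2.2,0,0,0,0,0.08],[3.5,-2.35,0,0,0,0,0.08]]]'

```text
clock: 19.25
position: [0.5042, 0.1454, 0.1972]
tool_rot: [-2.823, 1.566, 0.616]
force: [-2.4, -3.6, 3.8]
grip_width: 0.01
```

```bash
python3 st.py; python3 arc.py
```

```text
19.25 [0.5042 0.1454 0.1972] [-2.39 -3.57  3.79] [-1.19  0.37  0.01] 0.01
tilt 0.1965 r 0.1732 Ftan 4.63 Frad -0.63
[-1.62941925e-03  4.66449442e-03 -7.64541645e-06] [ 0.22  0.02 -0.29 -0.15 -0.2  -0.07  0.02  0.15  0.32 -0.01]
tilt 0.16820800705426453 r 0.17248917490096652 hy in tool [ 0.00150041 -0.9999791  -0.00628932] ex [ 0.00445697  0.00629595 -0.99997025] [-0.99998894 -0.00147233 -0.00446633]
0.168 [0.   0.01 0.  ]
0.143 [ 0.39 -0.18  0.  ]
0.118 [ 0.79 -0.36  0.  ]
0.093 [ 1.18 -0.52  0.  ]
0.068 [ 1.58 -0.68  0.  ]
0.043 [ 1.99 -0.83  0.  ]
0.018 [ 2.4  -0.96  0.  ]
-0.007 [ 2.81 -1.09  0.01]
0.1 [ 1.07 -0.48  0.  ] [0.50283356 0.14996357 0.18648361]
0.05 [ 1.88 -0.79  0.  ] [0.50194087 0.15294338 0.1784454 ]
0.025 [ 2.29 -0.93  0.  ] [0.50153804 0.15428799 0.17437049]
0 [ 2.7  -1.06  0.01] [0.50116458 0.15553461 0.17026177]
```

Emit:
step_arm --targets '[[[0.3,-0.14,0,0,0,0,0.08],[0.65,-0.3,0,0,0,0,0.08],[1,-0.45,0,0,0,0,0.08],[1.3,-0.57,0,0,0,0,0.08],[1.58,-0.68,0,0,0,0,0.08],[1.82,-0.77,0,0,0,0,0.08],[2.02,-0.84,0,0,0,0,0.08],[2.2,-0.9,0,0,0,0,0.08],[2.32,-0.94,0,0,0,0,0.08]]]'

```text
clock: 20.15
position: [0.5014, 0.1548, 0.1739]
tool_rot: [-2.747, 1.566, 0.692]
force: [-6.1, 0.2, 4.5]
grip_width: 0.0103
```

```bash
python3 st.py s13
```

```text
20.15 [0.5014 0.1548 0.1739] [-6.08  0.22  4.54] [-0.01  1.01  0.07] 0.0103
tilt 0.0501 r 0.1727 Ftan 3.61 Frad 3.37
```

View pics/s13.png

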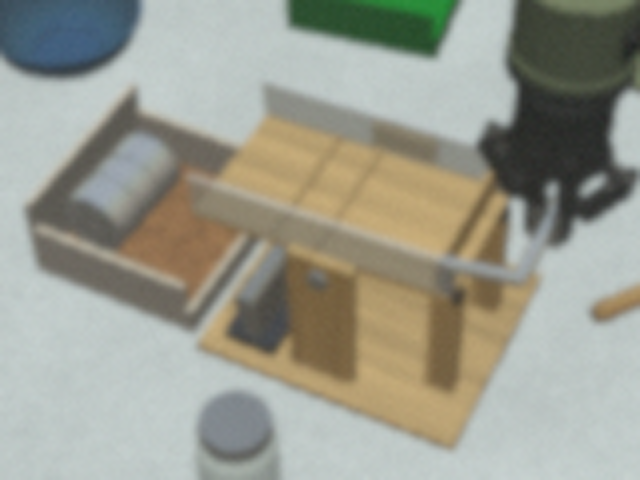

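Emit:
step_arm --targets '[[[0.1,-0.04,0.02,0,0,0,0.08],[0.22,-0.08,0.04,0,0,0,0.08],[0.34,-0.12,0.04,0,0,0,0.08],[0.44,-0.15,0.04,0,0,0,0.08],[0.52,-0.17,0.04,0,0,0,0.08],[0.58,-0.19,0.04,0,0,0,0.08],[0.58,-0.19,0.04,0,0,0,0.08]]]'

```text
clock: 20.9
position: [0.5007, 0.1566, 0.168]
tool_rot: [-2.768, 1.566, 0.671]
force: [2.1, 1.0, 2.1]
grip_width: 0.0103
```

```bash
python3 st.py
```

```text
20.9 [0.5007 0.1566 0.168 ] [2.15 0.98 2.14] [-0.14 -0.62  0.11] 0.0103
tilt 0.0141 r 0.1726 Ftan 1.94 Frad 0.96
```

Emit:
step_arm --targets '[[[0.05,-0.02,0,0,0,0,0.08],[0.1,-0.03,0,0,0,0,0.08],[0.15,-0.04,0,0,0,0,0.08],[0.2,-0.05,0,0,0,0,0.08],[0.25,-0.06,0,0,0,0,0.08],[0.25,-0.06,0,0,0,0,0.08]]]'

```text
clock: 21.5
position: [0.5006, 0.1572, 0.1657]
tool_rot: [-2.789, 1.565, 0.65]
force: [-0.8, 0.1, 7.5]
grip_width: 0.0105
```

```bash
python3 st.py
```

```text
21.5 [0.5006 0.1572 0.1657] [-0.82  0.13  7.55] [-0.21  0.19  0.02] 0.0105
tilt 0.0004 r 0.1726 Ftan 7.12 Frad 2.54
```

Emit:
step_arm --targets '[[[0.05,0,0,0,0,0,0.08],[0.1,0,0,0,0,0,0.08],[0.14,0,0,0,0,0,0.08],[0.14,0,0,0,0,0,0.08],[0.14,0,0,0,0,0,0.08]]]'

```text
clock: 22.0
position: [0.5006, 0.1573, 0.1655]
tool_rot: [-2.911, 1.565, 0.528]
force: [-8.6, -2.4, 28.4]
grip_width: 0.0102
```

```bash
python3 st.py
```

```text
22.0 [0.5006 0.1573 0.1655] [-8.59 -2.36 28.37] [-0.78  1.52 -0.02] 0.0102
tilt -0.001 r 0.1725 Ftan 27.1 Frad 8.39
```

The cradle is against its rests with tilt about 0, and the press force stopped all motion. I'll ease off the load and open.

Emit:
step_arm --targets '[[[0.05,0,0,0,0,0,0.08],[0.03,0,0,0,0,0,0.08],[0.03,0,0,0,0,0,0.2],[0.03,0,0,0,0,0,0.3],[0.03,0,0,0,0,0,0.4],[0.03,0,0,0,0,0,0.45],[0.03,0,0,0,0,0,0.45],[0.03,0,0,0,0,0,0.45]]]'

```text
clock: 22.8
position: [0.5006, 0.1573, 0.1651]
tool_rot: [-2.9, 1.565, 0.539]
force: [-0.1, 0.4, -0.1]
grip_width: 0.0387
```

```bash
python3 st.py
python3 - <<'E'
from h import *
import cv2
a=cv2.cvtColor(eyes.grab_frame("wrist"),cv2.COLOR_RGB2BGR);cv2.imwrite("pics/w14.png",a)
E
```

```text
22.8 [0.5006 0.1573 0.1651] [-0.08  0.36 -0.12] [ 0.01  0.05 -0.02] 0.0387
tilt -0.003 r 0.1724 Ftan -0.22 Frad 0.32
```

View pics/w14.png

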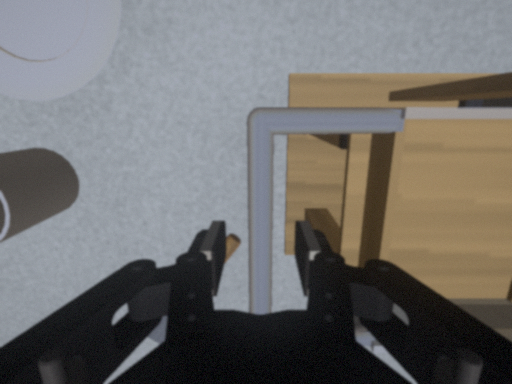

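The jaws are clear of the bar on both sides (bar at column 260, pads at about 218 and 300) and the force is zero. I'll retreat straight up.

Emit:
step_arm --targets '[[[-0.5,0,0,0,0,0,0.45],[-1.5,0,0,0,0,0,0.45],[-3,0,0,0,0,0,0.45],[-5,0,0,0,0,0,0.45],[-7.5,0,0,0,0,0,0.45],[-10,0,0,0,0,0,0.45],[-12,0,0,0,0,0,0.45],[-13.5,0,0,0,0,0,0.45],[-14.5,0,0,0,0,0,0.45],[-15,0,0,0,0,0,0.45]]]'

```text
clock: 23.85
position: [0.5, 0.1569, 0.3163]
tool_rot: [-2.952, 1.564, 0.488]
force: [-0.0, -0.0, 0.5]
grip_width: 0.0387
```

```bash
python3 st.py s15
python3 - <<'E'
from h import *
import cv2
a=cv2.cvtColor(eyes.grab_frame("wrist"),cv2.COLOR_RGB2BGR)
b=cv2.cvtColor(eyes.grab_frame("scene"),cv2.COLOR_RGB2BGR);cv2.imwrite("pics/sfull.png",b)
i0=cv2.imread("pics/scene0.png")
# compare cradle edges and gauge to the start, in a crop
A=cv2.resize(i0[160:265,160:290],None,fx=3,fy=3,interpolation=cv2.INTER_CUBIC);B=cv2.resize(b[160:265,160:290],None,fx=3,fy=3,interpolation=cv2.INTER_CUBIC)
cv2.imwrite("pics/cmp.png",cv2.hconcat([A,B]))
g=lambda i,sl:cv2.GaussianBlur(cv2.cvtColor(i,cv2.COLOR_BGR2GRAY)[sl].astype(np.float32),(0,0),.7)
for n,sl in (("handle side wall/arm",np.s_[208:232,260:300]),("gauge",np.s_[212:244,216:234]),("outlet walls",np.s_[168:200,206:230]),("stand post",np.s_[222:252,262:286])):
    print(n,cv2.phaseCorrelate(g(i0,sl),g(b,sl)))
E
```

```text
23.85 [0.5    0.1569 0.3163] [-0.01 -0.    0.51] [ 0.05 -0.01  0.01] 0.0387
tilt 0.5885 r 0.2598 Ftan 0.32 Frad 0.39
handle side wall/arm ((0.0036583722118059825, 0.05193897507830947), 1.0117930614079038)
gauge ((0.0010250059361851527, 0.0818758462402478), 0.9609044968512737)
outlet walls ((0.46229894390226, -0.14052951589091833), 0.675685071075956)
stand post ((-0.040389648907998676, 0.00150187805947688), 1.006163930727376)
```

View pics/cmp.png

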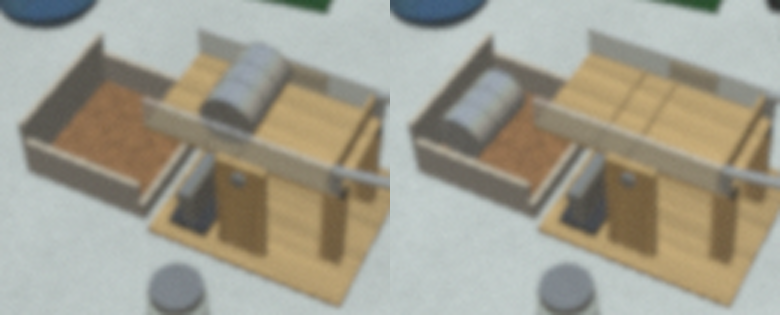

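View pics/sfull.png

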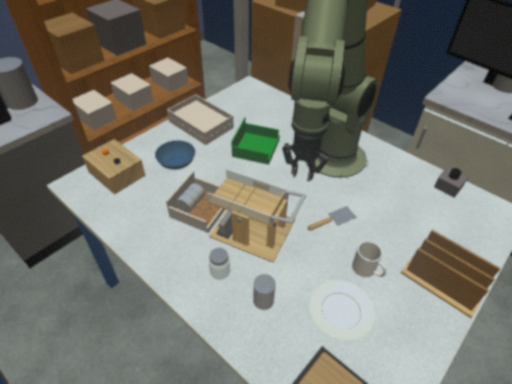

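The cradle edges match the first picture to within 0.1 px at the handle side. The gauge matches to within 0.1 px as well, and the can is in the bin. I'll hand in.

```bash
python3 -c "
from workcell import bot
print(bot.job_done())"
```

```text
the job is handed in; nothing more can be done
None
```

I tipped the cradle slowly by its handle, and the can rolled into the white bin at about 0.55 rad. At about 0.66 rad the cradle met the gauge. I kept it pressed there for about 1.7 s, at roughly 9–12 N on the gauge worked out from the wrist force. Then I brought it back onto its rests, let go and backed off straight up. The job was handed in at about 24 s.

**Last checks:**
- **Cradle and gauge:** the cradle's handle side and the gauge are both within 0.1 px of the first scene picture. The gripper is clear and the wrist force is near zero.
- **Can and the rest of the table:** the can lies in the bin, and the other items look unmoved.

**What went wrong or disagreed:**
- **First grasp missed:** the fingers shut on air above the handle. The fingertips turned out to be about 30 mm further back than `bot.tcp_to_tips` suggests, so I went 28 mm lower and gripped it.
- **Outlet-end comparison:** the outlet-wall check gave a weak 0.5 px difference. The can had moved in that part of the picture, so I don't count it as a shift.
- **Seating force:** pressing the cradle onto its rests peaked at about 28 N, more than I meant but within the limit.

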